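# Check the springs of a mirror tilt mount

## Task

Check the spring action of the mirror mount: with the fingertips, slowly press down the blue pad until that corner's pointer stands at the middle of its red band, keep it there for a second without going past the band, and let the corner spring all the way back up. Then do the same with the orange pad and its own red band. Press one pad at a time, do not lift the plate or shift the red bands, leave the bottle, tubes and cartridge where they are, and finish with the hand clear of everything.

Things in the scene. Friction and masses are not known exactly. Their poses are not given: they have to be found in the camera images.
- mount: mirror tilt mount, fixed to the table, dark base 124 mm square, at most 90 mm tall. Origin on the table under the pivot of the tilt plate; x runs level from the pivot to the blue corner, y to the orange corner, z up. The square aluminium tilt plate (104 mm, 6 mm thick, round mirror in its middle) rests on the pivot, 66 mm up, and on a spring under each of these two corners
- pad_blue: round blue press pad, 22 mm across and 6 mm tall, on the blue corner of the tilt plate, 75 mm from the pivot along the mount's x axis; origin at the centre of its underside
- blue_pad_top (a point): centre of the top face of the blue press pad, 75 mm above the table when the plate is at rest; the pad moves down as it is pressed
- blue_pointer (a point): tip of the black pointer of the blue corner, 118 mm from the pivot along the mount's x axis and 66 mm above the table at rest. It is fixed to the tilt plate and sinks in front of a white scale board (top 88 mm above the table) as the blue pad is pressed: 1.57 mm for each mm that the pad goes down
- blue_mark (a point): middle (in height) of the red band, 8 mm tall, on the scale board of the blue corner, at the end next to the pointer tip; 14 to 26 mm below the pointer's rest height, differently every time. It is a rider that must not be shifted
- blue_tilt (a joint): tilt of the plate at the blue corner, rad: 0 at rest, grows as the blue pad is pressed (stop at 0.36). A spring of 2.5 N m/rad lifts it back: about 4 N at the pad for the highest mark, about 8 N for the lowest. Pressing one pad leaves the other corner nearly still
- pad_orange: round orange press pad, 22 mm across and 6 mm tall, on the orange corner of the tilt plate, 75 mm from the pivot along the mount's y axis; origin at the centre of its underside
- orange_pad_top (a point): centre of the top face of the orange press pad, 75 mm above the table when the plate is at rest; the pad moves down as it is pressed
- orange_pointer (a point): tip of the black pointer of the orange corner, 118 mm from the pivot along the mount's y axis and 66 mm above the table at rest. It is fixed to the tilt plate and sinks in front of a white scale board (top 88 mm above the table) as the orange pad is pressed: 1.57 mm for each mm that the pad goes down
- orange_mark (a point): middle (in height) of the red band, 8 mm tall, on the scale board of the orange corner, at the end next to the pointer tip; 14 to 26 mm below the pointer's rest height, differently every time. It is a rider that must not be shifted
- orange_tilt (a joint): tilt of the plate at the orange corner, rad: 0 at rest, grows as the orange pad is pressed (stop at 0.36). A spring of 2.5 N m/rad lifts it back: about 4 N at the pad for the highest mark, about 8 N for the lowest. Pressing one pad leaves the other corner nearly still
- dropper_1_center (a point): small dropper bottle, white with a blue band, 27 mm across, 84 mm tall, loose, near the mount and is not part of the job; point at its centre, half-way up
- sample_tube_1_center (a point): standing sample tube with red cap, 20 mm across, 66 mm tall, loose, near the mount and is not part of the job; point at its centre, half-way up
- sample_tube_3_center (a point): standing sample tube with yellow cap, 20 mm across, 66 mm tall, loose, near the mount and is not part of the job; point at its centre, half-way up
- cartridge_2_center (a point): flat white test cartridge with a blue cap, 62x47x21 mm, loose, near the mount and is not part of the job; point at its centre, half-way up

How it is judged:
On the way, in this order (a step that is already met when the one before it is completed fails the run):
1. the fingers press the blue pad and its pointer stands within 4.5 mm of the middle of its red band for half a second, the orange corner nearly at rest (z of blue_pointer in the frame of blue_mark between -0.0045 and 0.0045 m and contact force between the fingers and pad_blue above 0.5 N and value of joint orange_tilt below 0.06 rad), for 0.5 s.
2. both corners are back up (tilt within 0.025 rad of rest) (value of joint blue_tilt between -0.025 and 0.025 rad and value of joint orange_tilt between -0.025 and 0.025 rad), for 0.2 s.
3. the fingers press the orange pad and its pointer stands within 4.5 mm of the middle of its red band for half a second, the blue corner nearly at rest (z of orange_pointer in the frame of orange_mark between -0.0045 and 0.0045 m and contact force between the fingers and pad_orange above 0.5 N and value of joint blue_tilt below 0.06 rad), for 0.5 s.
At the end, for the whole second after the job is handed in: Both corners have sprung back to rest (tilt within 0.025 rad), the red bands stand where they stood (within 3 mm), and the bottle, the two tubes and the cartridge have moved less than 15 mm (all of step 2 and velocity of joint each of blue_tilt, orange_tilt below 0.05 rad/s and distance of each of dropper_1_center, sample_tube_1_center, sample_tube_3_center, cartridge_2_center from where it was at the start of the episode below 0.015 m and distance of each of blue_mark, orange_mark from where it was at the start of the episode below 0.003 m); the robot touches nothing.
It fails at once if a pointer is driven well past its red band (more than 7.5 mm below its middle) (z of blue_pointer in the frame of blue_mark below -0.0075 m or z of orange_pointer in the frame of orange_mark below -0.0075 m).
It fails at once if a corner of the plate is lifted (value of joint any of blue_tilt, orange_tilt below -0.06 rad).
It fails at once if a red band is shifted by more than 3 mm (distance of any of blue_mark, orange_mark from where it was at the start of the episode above 0.003 m).
It fails at once if the bottle, a tube or the cartridge is moved by more than 15 mm (distance of any of dropper_1_center, sample_tube_1_center, sample_tube_3_center, cartridge_2_center from where it was at the start of the episode above 0.015 m).
It also fails if it takes over 45 s, if anything falls off the work surface, if the arm or the gripper's body presses on something with over 40 N, if the wrist force passes 120 N, or if a joint passes its speed limit or range.

## Robot

A 6-joint arm with a two-finger parallel gripper is mounted at the origin on a cart in front of the work surface, level with it; the furniture and walls round the work are solid. World frame = base frame: x ahead of the robot, y to its left, z up, the work surface at z = 0. Lengths are in m, angles in rad, forces in N, time in s.
With the tool pointing down it reaches from about 0.3 to 0.875 m from the base axis. Payload 6.4 kg.
Tool frame: the origin (TCP) lies between the finger pads; the fingertips stand tip_extent ahead of it and the grasp point (between the pads) lies 5 mm behind it (tip_extent is the distance from the TCP to the fingertips, in m); z points along the fingers, y is the direction in which the jaws open and shut (so a half turn about z gives the same grasp; the last joint's range is limited). The gripper opens to 85 mm and grips with 20 to 120 N. Pads are 22 mm wide; open, the fingers measure 114 mm over their backs; the gripper's body (76 mm by 85 mm) begins 54 mm behind the grasp point. The pads swing forward as they close: fully open they stand 13 mm farther back than shut.
Start: joints at [-1.48, 0.181, 1.607, -0, 1.354, -0.206], TCP at [0.168, -0.55, 0.245] pointing down, gripper open.
Joint ranges: [-2.99, 2.99], [-0.89, 2.07], [0.3, 2.58], [-1.14, 4.28], [0, 2.63], [-3.12, 3.12]. Speed limits (rad/s): [2.57, 2.57, 3.01, 3.14, 3.14, 3.14].

## Interface

Orientations are given as a unit quaternion [w, x, y, z].
In Python, from bench import * gives the robot as it stands.
- The arm moves only by the shell command python3 -m jog 'ROWS'. ROWS is JSON, a list of rows, each a list of 3 entries, a list of its own where there are three numbers: the shift along the tool's x, y, z in mm, then the turn, a rotation vector about the tool's x, y, z in rad, then the opening, from 0 (shut) to 1 (fully open). A call has 1 to 20 rows; each row is the pose to reach, as a shift and turn from the pose measured when the call began, along the tool's axes at that moment; what a row does not reach only later rows make up. A row lasts 1/12 s, in which the tool goes at most 41.7 mm and 7.16 degrees, less where a joint would pass 70% of its speed; a pose out of reach is approached as far as the arm can. A call with a gripper value outside its range is refused whole. The fingers move at their own pace and stop on an object; the grip force is fixed at half the most. Time passes only in rows, so rows that repeat a pose let the fingers close. It gives the time, the measured TCP pose, the force and the opening at its end, in the units of the state.
- get_obs(): the state, without advancing time (a new reading comes with each control period).
- camera(name): name is "side" or "top"; returns (picture, depth): 420x560x3 uint8, red, green, blue; 420x560 float32, m along the optical axis (not along the pixel's ray), 0 where there is no reading.
- get_calibration(name): a dict with "fx", "fy", "cx", "cy" (pixels), "k1" (the pictures are not rectified: a ray, as slopes to the right and down, at radius r is drawn at 1 + k1 r^2 times it, then the intrinsics apply), "world_from_camera" (4x4, takes a point from camera to world coordinates). Camera axes: x right, y down, z forward; pixel columns grow to the right and rows downward; lengths in m; the calibration is good to about 2 mm. A picture is of the moment at which its call begins. get_calibration takes no time and is no camera call.
- hand_in(): hands the job in, once; it reports no verdict.
The state is a dict: "time_s": time; "q": joint angles; "dq": joint speeds; "joint_efforts": joint torques, N m; "eef_pos": TCP position; "eef_rot": TCP orientation; "wrist_force": force on the tool from outside, world axes, zero at the start; "torque": the same for the moment, N m; "opening": opening from 0.0 (shut) to 1.0 (fully open).
Only numpy, scipy, OpenCV 4.12 (cv2) and the standard library are available. Lean on these libraries where they do the work, as an engineer would, in place of code of your own. Each camera call takes 0.05 s, during which the arm holds its last target.

## Working session

There is one attempt and no reset: what is moved stays moved. The work goes in short steps, Python scripts to look and compute and a shell command to move; the robot and the scene stay as the last step left them, time stands still between calls to the robot, and variables do not carry over. Pictures are saved under pics/ and viewed, and the job is handed in when it is done.

```bash
ls; mkdir -p pics; python3 - <<'E'
from bench import *
import cv2
o=get_obs();print(o)
for n in("side","top"):
    p,d=camera(n);cv2.imwrite(f"pics/{n}0.png",p[:,:,::-1]);import numpy as np;np.save(f"{n}0.npy",d);print(get_calibration(n))
E
```

```text
pics
{'time_s': 0.0, 'q': array([-1.48027900e+00,  1.81517622e-01,  1.60803108e+00, -3.45174619e-05,
        1.35381872e+00, -2.06297134e-01]), 'dq': array([ 0.00036472,  0.00020266,  0.00056207, -0.00259071, -0.00038112,
       -0.00042672]), 'joint_efforts': array([-2.13713298e-03, -4.44880199e+01, -3.51336336e+01, -4.08568176e-04,
        9.08943883e-03,  9.03571404e-07]), 'eef_pos': array([ 0.16813124, -0.54929899,  0.24438616]), 'eef_rot': array([-8.86871781e-04,  9.89006903e-01,  1.47866692e-01,  3.45193199e-05]), 'wrist_force': array([-0.18280092, -0.68931725, -0.51364862]), 'torque': array([ 0.02208867,  0.07515261, -0.05741921]), 'opening': 0.9999879003928928}
{'fx': 541.1716048554616, 'fy': 541.1716048554616, 'cx': 283.51355036752386, 'cy': 202.11844785632556, 'k1': -0.1365950415712783, 'world_from_camera': array([[ 0.99915009, -0.00230595,  0.04115556,  0.61075662],
       [-0.03925361, -0.35793654,  0.93292046, -1.02685567],
       [ 0.01257981, -0.93374307, -0.35772284,  0.37143632],
       [ 0.        ,  0.        ,  0.        ,  1.        ]])}
{'fx': 500.8600536653059, 'fy': 500.8600536653059, 'cx': 287.3565278022052, 'cy': 198.25238354733193, 'k1': -0.12701191446204543, 'world_from_camera': array([[ 0.14634558, -0.9662077 ,  0.21219248,  0.44458046],
       [-0.98921296, -0.14431926,  0.02509306, -0.23484374],
       [ 0.00637835, -0.21357581, -0.97690567,  0.90183558],
       [ 0.        ,  0.        ,  0.        ,  1.        ]])}
```

View pics/side0.png

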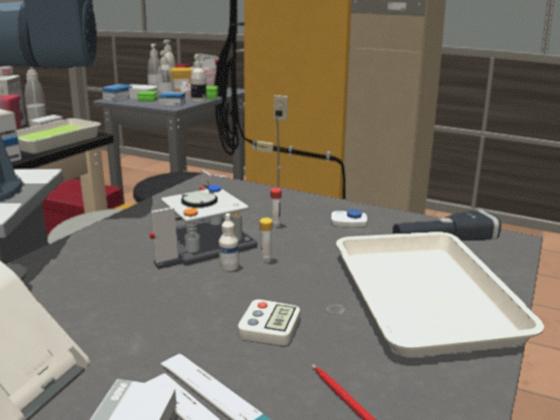

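View pics/top0.png

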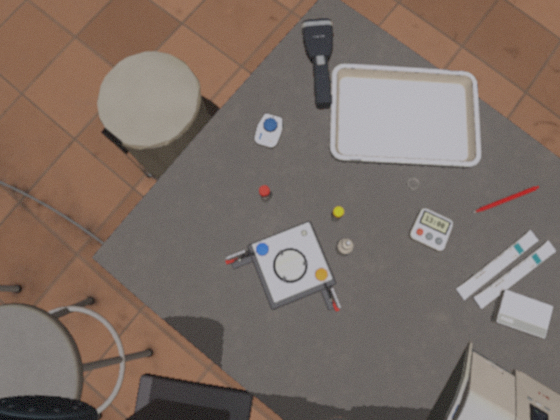

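```bash
cat > h.py <<'E'
from bench import *
import cv2, numpy as np
def KD(c):
    return np.array([[c['fx'],0,c['cx']],[0,c['fy'],c['cy']],[0,0,1]]),np.array([c['k1'],0,0,0,0])
def ray(n,uv):
    c=get_calibration(n);K,D=KD(c)
    s=cv2.undistortPoints(np.array([[uv]],float),K,D)[0,0]
    T=c['world_from_camera'];return T[:3,3],T[:3,:3]@np.array([s[0],s[1],1])
def onz(n,uv,z):
    o,r=ray(n,uv);return o+r*(z-o[2])/r[2]
def proj(n,P):
    c=get_calibration(n);K,D=KD(c);T=np.linalg.inv(c['world_from_camera'])
    r,_=cv2.Rodrigues(T[:3,:3]);return cv2.projectPoints(np.array(P,float).reshape(-1,1,3),r,T[:3,3],K,D)[0][:,0]
def cen(p,box,lo,hi,):
    x0,y0,x1,y1=box;h=cv2.cvtColor(p[y0:y1,x0:x1],cv2.COLOR_RGB2HSV)
    m=cv2.inRange(h,np.array(lo),np.array(hi));n,l,s,c=cv2.connectedComponentsWithStats(m)
    i=1+np.argmax(s[1:,4]);return c[i]+[x0,y0],s[i]
E
python3 - <<'E'
from h import *
p=cv2.imread('pics/top0.png')[:,:,::-1].copy();s=cv2.imread('pics/side0.png')[:,:,::-1].copy()
cv2.imwrite('pics/t1.png',cv2.resize(p[170:320,210:370,::-1],None,fx=5,fy=4*1.25,interpolation=cv2.INTER_CUBIC)[:600*2][:750][:,:800] if 0 else cv2.resize(p[170:320,210:370,::-1],(640,600),interpolation=cv2.INTER_CUBIC))
cv2.imwrite('pics/s1.png',cv2.resize(s[170:280,140:290,::-1],(800,587),interpolation=cv2.INTER_CUBIC))
b=cen(p,(250,235,275,260),(100,120,80),(130,255,255));o=cen(p,(305,260,335,290),(8,120,80),(24,255,255))
print(b,o)
B=onz('top',b[0],.075);O=onz('top',o[0],.075);print(B,O,np.linalg.norm(B-O),.075*2**.5)
M=(B+O)/2;d=(O-B)/2; 
# pivot: M +/- rot90(d); mount x->B, y->O with z up: y = rot90ccw(x)
# d=(y-x)*.0375 ; rot90ccw(d)=(-x-y)*.0375 -> pivot = M+rot90ccw(d)
P=M+np.array([-d[1],d[0],0]);print('pivot',P, 'xdir',np.degrees(np.arctan2(*(B-P)[1::-1])),np.degrees(np.arctan2(*(O-P)[1::-1])))
print(proj('top',[P,B,O]))
E
```

```text
(array([261.875  , 248.78125]), array([ 7,  9, 11, 11, 96], dtype=int32)) (array([321., 274.]), array([11,  9, 11, 11, 97], dtype=int32))
[ 0.53324071 -0.18441421  0.075     ] [ 0.50639024 -0.28687713  0.075     ] 0.10592259235582091 0.10606601717798213
pivot [ 0.57104693 -0.2490709   0.075     ] xdir 120.3157892289283 -149.6842107710717
[[303.74011719 232.12178834]
 [261.875      248.78125   ]
 [321.         274.        ]]
```

View pics/t1.png

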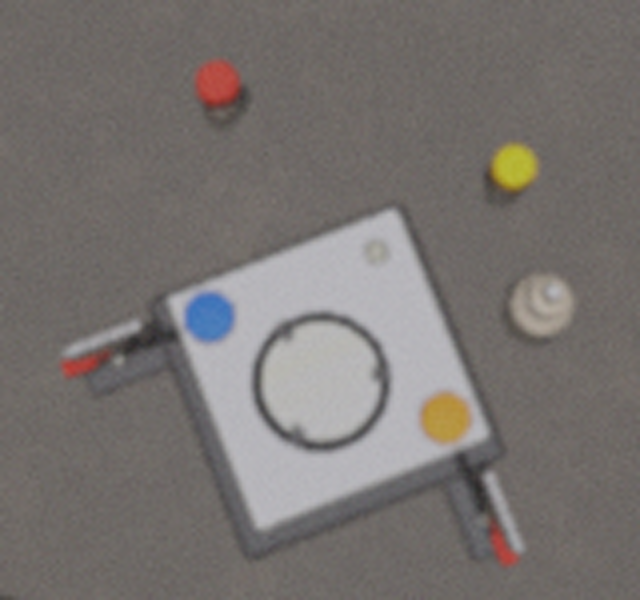

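View pics/s1.png

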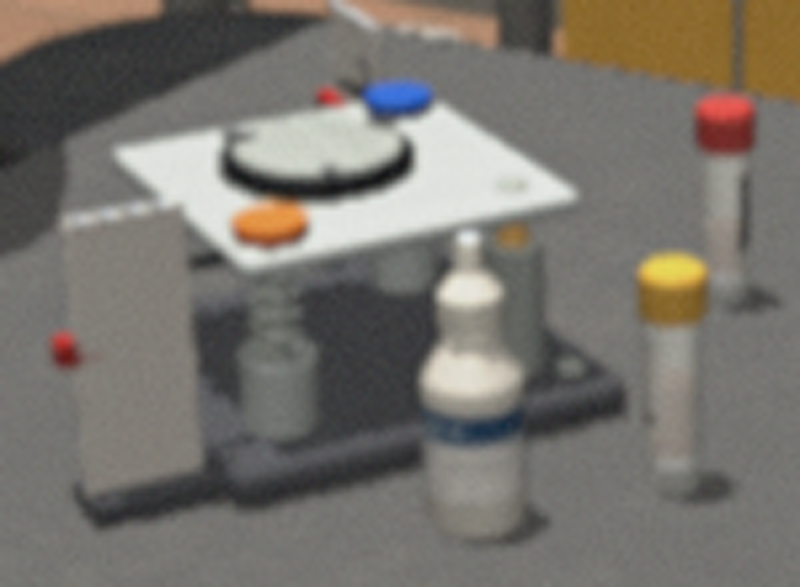

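```bash
python3 - <<'E'
from h import *
for n in('side','top'):
    a=[];dd=[]
    for i in range(6):
        p,d=camera(n);a.append(p.astype(float));dd.append(d)
    a=np.mean(a,0);np.save(n+'_avg.npy',a);np.save(n+'_d.npy',np.median(dd,0))
def crop(n,b,out):
    a=np.load(n+'_avg.npy');x0,y0,x1,y1=b
    return cv2.resize(a[y0:y1,x0:x1,::-1].clip(0,255).astype(np.uint8),(400,300),interpolation=cv2.INTER_CUBIC)
A=np.vstack([np.hstack([crop('side',(188,174,228,204),0),crop('side',(140,200,180,230+0),0)]),np.hstack([crop('top',(220,240,260,270),0),crop('top',(310,280,350,310),0)])])
cv2.imwrite('pics/c1.png',A)
def redc(n,b):
    a=np.load(n+'_avg.npy');x0,y0,x1,y1=b;a=a[y0:y1,x0:x1]
    w=np.clip(a[...,0]-np.maximum(a[...,1],a[...,2])-25,0,None)
    w[w<15]=0
    ys,xs=np.mgrid[y0:y1,x0:x1]
    print(n,b,(w*xs).sum()/w.sum(),(w*ys).sum()/w.sum());print(w.astype(int))
redc('side',(196,184,208,194));redc('side',(147,230,162,242))
redc('top',(222,252,245,268));redc('top',(325,290,345,313))
P=np.array([0.57105,-0.24907,0.]);x=np.array([np.cos(np.radians(120.3)),np.sin(np.radians(120.3)),0]);y=np.array([-x[1],x[0],0])
for e in (x,y):
  for n in('side','top'): print(n,proj(n,[P+118*e/1000+[0,0,.066],P+118*e/1000+[0,0,.046]]))
E
```

```text
side (196, 184, 208, 194) 201.33320007995204 187.64981011393164
[[ 0  0  0  0  0  0  0  0  0  0  0  0]
 [ 0  0  0  0  0  0  0  0  0  0  0  0]
 [ 0  0  0  0 23 33 20  0  0  0  0  0]
 [ 0  0  0 18 64 87 70 32  0  0  0  0]
 [ 0  0  0 16 68 97 91 55 17  0  0  0]
 [ 0  0  0  0 18 38 46 33  0  0  0  0]
 [ 0  0  0  0  0  0  0  0  0  0  0  0]
 [ 0  0  0  0  0  0  0  0  0  0  0  0]
 [ 0  0  0  0  0  0  0  0  0  0  0  0]
 [ 0  0  0  0  0  0  0  0  0  0  0  0]]
side (147, 230, 162, 242) 151.5533928809492 234.4167444340755
[[ 0  0  0  0  0  0  0  0  0  0  0  0  0  0  0]
 [ 0  0  0  0  0  0  0  0  0  0  0  0  0  0  0]
 [ 0  0  0 21 40 40 16  0  0  0  0  0  0  0  0]
 [ 0  0  0 61 89 83 43  0  0  0  0  0  0  0  0]
 [ 0  0  0 68 99 91 49  0  0  0  0  0  0  0  0]
 [ 0  0  0 44 72 68 40  0  0  0  0  0  0  0  0]
 [ 0  0  0 21 48 54 38  0  0  0  0  0  0  0  0]
 [ 0  0  0  0 35 44 37 18  0  0  0  0  0  0  0]
 [ 0  0  0  0  0 19  0  0  0  0  0  0  0  0  0]
 [ 0  0  0  0  0  0  0  0  0  0  0  0  0  0  0]
 [ 0  0  0  0  0  0  0  0  0  0  0  0  0  0  0]
 [ 0  0  0  0  0  0  0  0  0  0  0  0  0  0  0]]
top (2
[... 2272 characters left out ...]
  0]
 [ 0  0  0  0  0  0  0  0 41 75 72 41  0  0  0  0  0  0  0  0]
 [ 0  0  0  0  0  0  0  0 19 63 79 64 31  0  0  0  0  0  0  0]
 [ 0  0  0  0  0  0  0  0  0 48 78 81 68 41  0  0  0  0  0  0]
 [ 0  0  0  0  0  0  0  0  0 24 67 84 84 65 27  0  0  0  0  0]
 [ 0  0  0  0  0  0  0  0  0  0 43 66 63 46  0  0  0  0  0  0]
 [ 0  0  0  0  0  0  0  0  0  0  0 22 17  0  0  0  0  0  0  0]
 [ 0  0  0  0  0  0  0  0  0  0  0  0  0  0  0  0  0  0  0  0]]
side [[203.37824019 184.96620284]
 [203.83487197 195.89478196]]
top [[238.05529345 258.91087267]
 [239.11134495 260.02143793]]
side [[162.98131817 221.87363292]
 [163.93770809 234.54030122]]
top [[330.60414229 298.67364397]
 [329.52304989 298.87210187]]
```

View pics/c1.png

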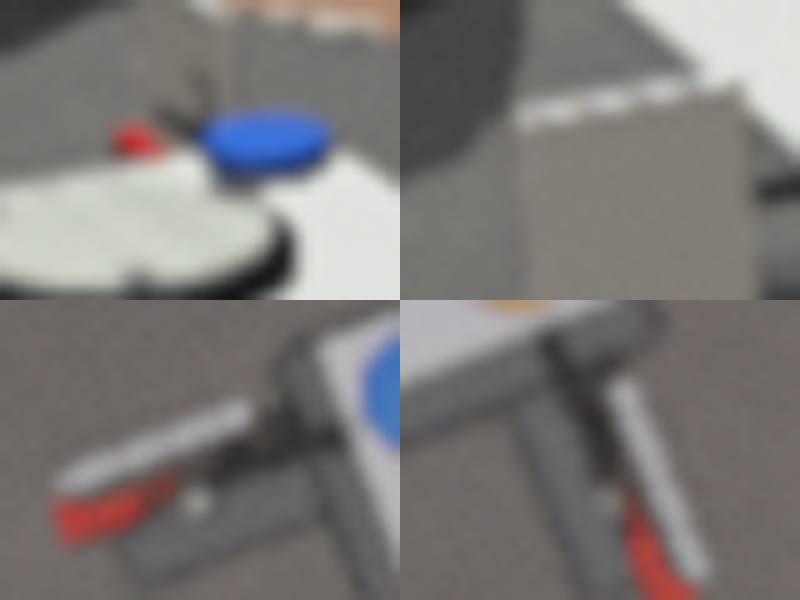

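```bash
cat >> h.py <<'E'
P0=np.array([0.57105,-0.24907,0.]);mx=np.array([np.cos(np.radians(120.3)),np.sin(np.radians(120.3)),0]);my=np.array([-mx[1],mx[0],0])
R=np.stack([mx,my,[0,0,1]])
E
python3 - <<'E'
from h import *
np.set_printoptions(precision=1,suppress=True)
for n,b in (('side',(198,185,206,191)),('side',(149,231,156,239)),('top',(224,257,238,265)),('top',(332,300,342,312))):
    a=np.load(n+'_avg.npy');d=np.load(n+'_d.npy');c=get_calibration(n);print(n)
    for v in range(b[1],b[3]):
        for u in range(b[0],b[2]):
            r=a[v,u];w=r[0]-max(r[1],r[2])-25
            if w>45:
                o,k=ray(n,(u,v));print((u,v),int(w),1000*(R@(o+k*d[v,u]-P0)))
# sanity
for n,uv in(('top',(262,249)),('top',(321,274)),('side',(191,211)),('side',(215,188))):
    d=np.load(n+'_d.npy');o,k=ray(n,uv);print(n,uv,1000*(R@(o+k*d[uv[1],uv[0]]-P0)))
E
```

```text
side
(200, 187) 64 [137.8  -2.1  55.9]
(201, 187) 87 [136.2  -3.4  56.2]
(202, 187) 70 [132.3  -3.5  57.3]
(200, 188) 68 [132.8   0.1  56. ]
(201, 188) 97 [131.4  -1.2  56.2]
(202, 188) 91 [129.7  -2.3  56.5]
(203, 188) 55 [128.7  -3.8  56.6]
(202, 189) 46 [125.3  -0.3  56.4]
side
(150, 233) 61 [ -4.4 140.1  55.2]
(151, 233) 89 [ -6.4 139.2  55.8]
(152, 233) 83 [ -6.4 137.8  55.4]
(150, 234) 68 [ -7.5 141.2  55.1]
(151, 234) 99 [ -7.9 139.8  54.9]
(152, 234) 91 [ -8.3 138.5  54.8]
(153, 234) 49 [ -9.  137.3  54.8]
(151, 235) 72 [ -8.3 140.1  53.6]
(152, 235) 68 [ -8.6 138.7  53.4]
(151, 236) 48 [ -8.1 140.2  52. ]
(152, 236) 54 [ -8.7 138.9  51.9]
top
(233, 259) 46 [126.5  -4.2  56.6]
(227, 260) 50 [135.4  -4.3  72.3]
(228, 260) 48 [134.   -4.1  69.3]
(229, 260) 51 [132.9  -4.2  63.3]
(230, 260) 61 [131.6  -4.1  59.1]
(231, 260) 68 [130.2  -3.9  56. ]
(232, 260) 75 [128.7  -3.3  56.2]
(233, 260) 67 [127.1  -2.7  55.9]
(226, 261) 72 [138.7  -5.5  55.8]
(227, 261) 85 [137.2  -4.9  55.5]
(228, 261) 80 [135.6  -4.2  55.9]
(229, 261) 81 [134.1  -3.8  54.4]
(230, 261) 79 [132.4  -2.9  56.1
[... 625 characters left out ...]
05) 64 [ -3.8 130.6  55.1]
(334, 306) 75 [ -1.7 131.6  53.6]
(335, 306) 72 [ -3.1 132.1  55.1]
(334, 307) 63 [ -1.1 133.1  52.9]
(335, 307) 79 [ -2.6 133.7  54.2]
(336, 307) 64 [ -3.7 134.1  58.7]
(334, 308) 48 [ -5.3 136.7   0.1]
(335, 308) 78 [ -2.  135.2  53.8]
(336, 308) 81 [ -3.5 135.8  54.6]
(337, 308) 68 [ -5.  136.5  54.5]
(335, 309) 67 [ -1.3 136.7  54. ]
(336, 309) 84 [ -2.8 137.3  54.3]
(337, 309) 84 [ -4.5 138.   53.6]
(338, 309) 65 [ -6.  138.6  53.7]
(336, 310) 66 [ -2.2 138.9  54. ]
(337, 310) 63 [ -3.8 139.5  53.9]
(338, 310) 46 [ -5.5 140.2  52.6]
top (262, 249) [74.8  0.5 75.5]
top (321, 274) [-0.  74.9 74.9]
side (191, 211) [-5.4 76.  76.1]
side (215, 188) [69.1  1.2 75.6]
```

```bash
python3 - <<'E'
import bench
print([x for x in dir(bench) if not x.startswith('__')]); print(getattr(bench,'tip_extent',None))
from h import *
from scipy.spatial.transform import Rotation as Ro
o=get_obs();q=o['eef_rot'];T=Ro.from_quat(q[[1,2,3,0]]).as_matrix();print(T)
B=P0+.075*mx+[0,0,.13]
print(o['time_s'],T.T@(B-o['eef_pos'])*1000)
G=np.stack([-my,mx,[0,0,-1]],1); # tool x=-my, y=?
G[:,1]=np.cross(G[:,2],G[:,0]);print('turn',Ro.from_matrix(T.T@G).as_rotvec())
E
```

```text
['MotionError', 'camera', 'get_calibration', 'get_obs', 'hand_in', 'tip_extent']
0.014
[[ 9.56270492e-01  2.92483754e-01 -4.78637360e-06]
 [ 2.92483754e-01 -9.56270491e-01 -3.78601360e-05]
 [-1.56505426e-05  3.48045944e-05 -9.99999999e-01]]
0.7 [ 455.96030419 -242.81361789  115.29965385]
turn [ 3.28327744e-05  1.96178097e-05 -2.32011619e-01]
```

```bash
python3 -m jog '[[[10,-5,0],[0,0,0],0],[[30,-16,0],[0,0,-0.02],0],[[60,-32,0],[0,0,-0.05],0],[[90,-48,0],[0,0,-0.08],0],[[120,-64,0],[0,0,-0.11],0],[[150,-80,0],[0,0,-0.14],0],[[180,-96,0],[0,0,-0.17],0],[[210,-112,0],[0,0,-0.2],0],[[240,-128,0],[0,0,-0.232],0],[[270,-144,0],[0,0,-0.232],0],[[300,-160,0],[0,0,-0.232],0],[[330,-176,0],[0,0,-0.232],0],[[360,-192,0],[0,0,-0.232],0],[[390,-208,0],[0,0,-0.232],0],[[415,-221,0],[0,0,-0.232],0],[[435,-232,0],[0,0,-0.232],0],[[450,-239,0],[0,0,-0.232],0],[[456,-243,0],[0,0,-0.232],0],[[456,-243,0],[0,0,-0.232],0],[[456,-243,0],[0,0,-0.232],0]]'
cat > st.py <<'E'
from h import *
from scipy.spatial.transform import Rotation as Ro
import sys
np.set_printoptions(precision=4,suppress=True)
w=sys.argv[1]
e=mx if w=='b' else my
t=P0+.075*e+[0,0,.075]
o=get_obs();q=o['eef_rot'];T=Ro.from_quat(q[[1,2,3,0]]).as_matrix()
tip=o['eef_pos']+T[:,2]*tip_extent
print('t',o['time_s'],'open',o['opening'],'F',o['wrist_force'],'tip-mount',1000*(R@(tip-P0)),'to pad top in tool mm',1000*T.T@(t-tip))
E
python3 st.py b
```

```text
time_s: 2.37
eef_pos: [0.5328, -0.1839, 0.2452]
eef_rot: [-0.0, 0.965, 0.262, -0.0]
wrist_force: [-0.3, 0.5, -0.3]
opening: 0.002
t 2.3667 open 0.0022930336836300335 F [-0.2571  0.5439 -0.281 ] tip-mount [ 75.5841   0.1272 231.1737] to pad top in tool mm [  0.2141   0.618  156.1734]
```

Go down to 8 mm above the pad.

```bash
python3 -m jog '[[[0,0,8],[0,0,0],0],[[0,0,24],[0,0,0],0],[[0,0,44],[0,0,0],0],[[0,0,64],[0,0,0],0],[[0,0,84],[0,0,0],0],[[0,0,104],[0,0,0],0],[[0,0,120],[0,0,0],0],[[0,0,134],[0,0,0],0],[[0,1,143],[0,0,0],0],[[0,1,147],[0,0,0],0],[[0,1,148],[0,0,0],0],[[0,1,148],[0,0,0],0]]'; python3 st.py b
python3 - <<'E'
from h import *
a,d=camera('top');s,_=camera('side')
cv2.imwrite('pics/d1.png',np.hstack([cv2.resize(a[200:320,200:360,::-1],(400,300)),cv2.resize(s[140:260,130:290,::-1],(400,300))]))
E
```

```text
time_s: 3.37
eef_pos: [0.5332, -0.1852, 0.0974]
eef_rot: [0.0, 0.965, 0.261, -0.0]
wrist_force: [-0.1, 0.3, 0.5]
opening: -0.002
t 3.3667 open -0.0022179212968938466 F [-0.1148  0.3333  0.4586] tip-mount [74.1874  0.4493 83.4338] to pad top in tool mm [ 0.4529 -0.8136  8.4335]
```

View pics/d1.png

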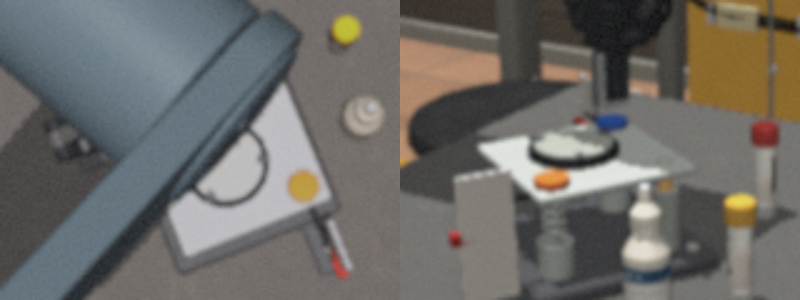

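```bash
cat > tilt.py <<'E'
from h import *
import sys
from scipy.optimize import least_squares
c0=np.array([37.5,37.5])
k=int(sys.argv[1]) if len(sys.argv)>1 else 2
for n in('side','top'):
    ds=[];
    for i in range(k): a,d=camera(n);ds.append(d)
    d=np.median(ds,0);c=get_calibration(n);K,D=KD(c);T=c['world_from_camera']
    vv,uu=np.mgrid[160:300,140:380]
    s=cv2.undistortPoints(np.stack([uu.ravel(),vv.ravel()],1).astype(float).reshape(-1,1,2),K,D)[:,0]
    z=d[vv.ravel(),uu.ravel()]
    X=np.c_[s*z[:,None],z]@T[:3,:3].T+T[:3,3];M=1000*(X-P0)@R.T
    col=a[vv.ravel(),uu.ravel()].astype(int)
    x,y,h=M.T
    ok=(z>0)&(x>-11)&(x<86)&(y>-11)&(y<86)&(np.hypot(x-37.5,y-37.5)>33)&(np.hypot(x-75,y)>15)&(np.hypot(x,y-75)>15)&(h>69-(.36*np.maximum(x,y)+4).clip(0,40))&(h<76)&(col.min(1)>110)
    r=least_squares(lambda p:p[0]-p[1]*x[ok]-p[2]*y[ok]-h[ok],[69,0,0],loss='soft_l1')
    print(n,ok.sum(),'z0 %.2f blue %.4f orange %.4f'%tuple(r.x),'ptr drop b %.1f o %.1f'%(118*r.x[1],118*r.x[2]),'rms',np.sqrt(np.median(r.fun**2)))
E
python3 tilt.py
python3 -m jog '[[[0,0,3],[0,0,0],0],[[0,0,5.5],[0,0,0],0],[[0,0.5,7],[0,0,0],0],[[0,0.5,8.2],[0,0,0],0],[[0,0.5,9.2],[0,0,0],0],[[0,0.5,10.2],[0,0,0],0],[[0,0.5,11.2],[0,0,0],0],[[0,0.5,12],[0,0,0],0],[[0,0.5,12],[0,0,0],0]]'; python3 st.py b; python3 tilt.py
```

```text
side 588 z0 69.66 blue 0.0005 orange 0.0004 ptr drop b 0.1 o 0.1 rms 0.2638679875891091
top 935 z0 68.93 blue -0.0013 orange -0.0043 ptr drop b -0.1 o -0.5 rms 0.6670466974704539
time_s: 4.42
eef_pos: [0.5338, -0.1852, 0.0857]
eef_rot: [0.0, 0.965, 0.262, 0.0]
wrist_force: [-1.1, 1.0, 1.3]
opening: 0.001
t 4.4167 open 0.0012127161463630878 F [-1.0689  1.0483  1.2891] tip-mount [73.9299 -0.0333 71.7423] to pad top in tool mm [-0.0326 -1.0684 -3.2583]
side 507 z0 69.60 blue 0.0440 orange -0.0006 ptr drop b 5.2 o -0.1 rms 0.23745490802299685
top 924 z0 69.10 blue 0.0403 orange -0.0024 ptr drop b 4.8 o -0.3 rms 0.6700050427367908
```

```bash
python3 -m jog '[[[0,0,1],[0,0,0],0],[[0,0,2],[0,0,0],0],[[0,0,3],[0,0,0],0],[[0,0,3.8],[0,0,0],0],[[0,0,4.4],[0,0,0],0],[[0,0,4.8],[0,0,0],0],[[0,0,5],[0,0,0],0],[[0,0,5],[0,0,0],0]]'; python3 st.py b; python3 tilt.py 4
python3 - <<'E'
from h import *
s,_=camera('side')
cv2.imwrite('pics/e1.png',cv2.resize(s[165:225,140:240,::-1],(800,480),interpolation=cv2.INTER_CUBIC))
E
```

```text
time_s: 5.28
eef_pos: [0.5339, -0.1853, 0.081]
eef_rot: [0.0, 0.965, 0.262, 0.0]
wrist_force: [-2.1, 2.7, 3.3]
opening: 0.001
t 5.2833 open 0.001462926754752291 F [-2.0616  2.7124  3.3481] tip-mount [73.7414 -0.1083 66.9769] to pad top in tool mm [-0.1064 -1.2514 -8.0242]
side 412 z0 69.52 blue 0.1102 orange -0.0005 ptr drop b 13.0 o -0.1 rms 0.15358284525229554
top 927 z0 69.11 blue 0.1073 orange -0.0026 ptr drop b 12.7 o -0.3 rms 0.5512647548746941
```

View pics/e1.png

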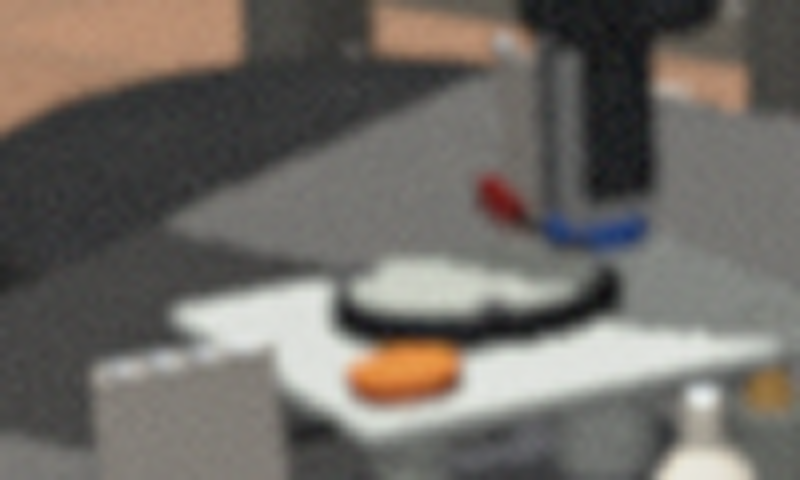

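```bash
python3 - <<'E'
from h import *
np.set_printoptions(precision=1,suppress=True)
A=[];Dd=[]
for i in range(4):
    a,d=camera('side');A.append(a.astype(float));Dd.append(d)
a=np.mean(A,0);d=np.median(Dd,0)
w=a[...,0]-np.maximum(a[...,1],a[...,2]);print(w[184:196,196:212].astype(int))
for v in range(185,196):
    for u in range(197,209):
        if w[v,u]>38:
            o,k=ray('side',(u,v));print((u,v),int(w[v,u]),1000*(R@(o+k*d[v,u]-P0)))
cv2.imwrite('pics/e2.png',cv2.resize(a[180:200,190:220,::-1].astype(np.uint8),(780,520),interpolation=cv2.INTER_CUBIC))
W=lambda x,y,z:P0+R.T@(np.array([x,y,z])/1000)
for z in(56,48):
  for x in(138,130,122,118): print((x,z),proj('side',[W(x,-3,z)]))
print('ptr at drop 13',proj('side',[W(117,0,53)]))
E
```

```text
[[  1   1   0   0   0   0   2   4   4   3   2   0  -1   0  -1  -1]
 [  1   1   1   2   4   4   4   4   3   3   2   0   0   0  -2   0]
 [  0   1   3  10  19  22  16   9   3   2   2   1   0  -1   0   0]
 [  0   1   4  20  43  54  43  25  10   3   3   1   0   0   0   0]
 [  0   1   5  21  55  75  67  45  24  11   3   1   0  -1  -1   0]
 [  1   0   3  18  46  74  79  63  40  21   9   3   0  -1   0   0]
 [  0   0   3  14  34  58  73  71  52  31  13   5  -1  -5   0   0]
 [  0   1   1   9  19  38  57  62  50  30  12   2 -13 -20 -11  -2]
 [  0   0   0   3   7  20  33  38  30  18   8  -5 -31 -48 -34 -16]
 [  1   1   1   0   2   7  13  15  13  12   6 -10 -43 -65 -56 -39]
 [  0   2   0   0   0   1   3   5   6   6   4  -4 -31 -53 -56 -47]
 [  0   0   0  -1  -1   0   0   0   1   1   0  -1 -10 -21 -26 -21]]
(200, 187) 43 [137.2  -1.9  56.2]
(201, 187) 54 [136.9  -3.6  55.9]
(202, 187) 43 [132.2  -3.5  57.4]
(200, 188) 55 [131.9   0.5  56.3]
(201, 188) 75 [131.   -1.   56.3]
(202, 188) 67 [130.8  -2.8  56.1]
(203, 188) 45 [128.6  -3.7  56.6]
(200, 189) 46 [132.8   0.2  54.1]
(201, 189) 74 [129.5  -0.3  55.1]
(202, 189) 79 [125.5  -0.4  56.3]
(203, 189) 63 [126.2  -2.6  55.7]
(204, 189) 40 [123.7  -3.4  56.3]
(201, 190) 58 [129.3  -0.1  53.3]
(202, 190) 73 [126.   -0.5  54.3]
(203, 190) 71 [125.6  -2.3  54.1]
(204, 190) 52 [120.   -1.7  55.9]
(201, 191) 38 [129.1   0.1  51.6]
(202, 191) 57 [124.7   0.1  52.9]
(203, 191) 62 [124.6  -1.7  52.6]
(204, 191) 50 [121.   -2.   53.7]
(138, 56) [[200.4 186.8]]
(130, 56) [[202.3 188.2]]
(122, 56) [[204.2 189.5]]
(118, 56) [[205.2 190.2]]
(138, 48) [[200.6 191.1]]
(130, 48) [[202.5 192.5]]
(122, 48) [[204.4 193.8]]
(118, 48) [[205.4 194.5]]
ptr at drop 13 [[203.9 192.3]]
```

View pics/e2.png

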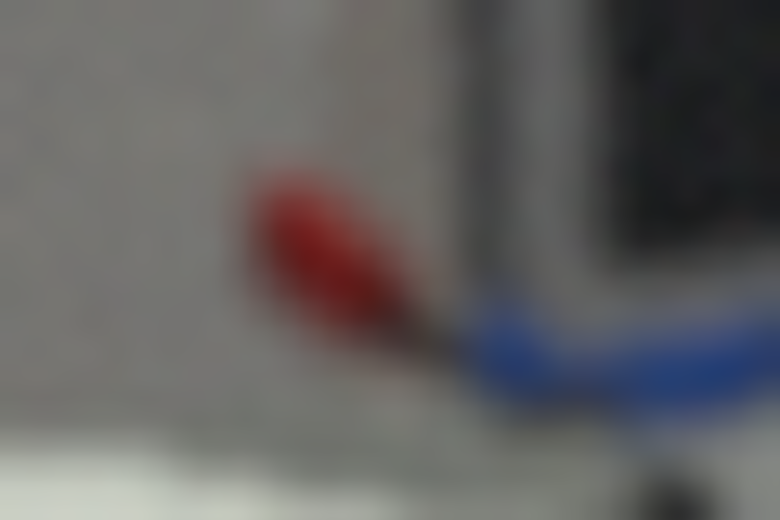

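```bash
python3 -m jog '[[[0,0,0.3],[0,0,0],0],[[0,0,0.6],[0,0,0],0],[[0,0,0.7],[0,0,0],0],[[0,0,0.7],[0,0,0],0],[[0,0,0.7],[0,0,0],0],[[0,0,0.7],[0,0,0],0],[[0,0,0.7],[0,0,0],0],[[0,0,0.7],[0,0,0],0],[[0,0,0.7],[0,0,0],0],[[0,0,0.7],[0,0,0],0],[[0,0,0.7],[0,0,0],0],[[0,0,0.7],[0,0,0],0]]'; python3 st.py b; python3 tilt.py 2
python3 -m jog '[[[0,0,-1],[0,0,0],0],[[0,0,-2.5],[0,0,0],0],[[0,0,-4],[0,0,0],0],[[0,0,-6],[0,0,0],0],[[0,0,-8],[0,0,0],0],[[0,0,-10],[0,0,0],0],[[0,0,-14],[0,0,0],0],[[0,0,-22],[0,0,0],0],[[0,0,-34],[0,0,0],0],[[0,0,-46],[0,0,0],0],[[0,0,-54],[0,0,0],0],[[0,0,-58],[0,0,0],0],[[0,0,-60],[0,0,0],0],[[0,0,-60],[0,0,0],0]]';python3 st.py o; python3 tilt.py 2
```

```text
time_s: 6.93
eef_pos: [0.5339, -0.1853, 0.0803]
eef_rot: [0.0, 0.965, 0.262, 0.0]
wrist_force: [-1.4, 2.4, 4.8]
opening: 0.001
t 6.9333 open 0.000941797610604268 F [-1.4466  2.3579  4.8244] tip-mount [73.7567 -0.0841 66.258 ] to pad top in tool mm [-0.0827 -1.2353 -8.7432]
side 387 z0 69.53 blue 0.1203 orange -0.0001 ptr drop b 14.2 o -0.0 rms 0.18657317513157068
top 919 z0 69.03 blue 0.1159 orange -0.0029 ptr drop b 13.7 o -0.3 rms 0.7410042522292031
time_s: 8.3
eef_pos: [0.5341, -0.1854, 0.141]
eef_rot: [0.001, 0.965, 0.262, 0.001]
wrist_force: [0.2, -0.4, 0.3]
opening: 0.0
t 8.3 open 0.0002447793021951178 F [ 0.186  -0.3603  0.3314] tip-mount [ 73.5562  -0.2528 126.9634] to pad top in tool mm [-75.3594  73.3775  52.0616]
side 577 z0 69.66 blue 0.0007 orange 0.0007 ptr drop b 0.1 o 0.1 rms 0.2629067662503388
top 992 z0 69.13 blue -0.0022 orange -0.0014 ptr drop b -0.3 o -0.2 rms 0.680771425397014
```

```bash
python3 -m jog '[[[-4,4,0],[0,0,0],0],[[-13,13,0],[0,0,0],0],[[-25,24,0],[0,0,0],0],[[-38,37,0],[0,0,0],0],[[-51,50,0],[0,0,0],0],[[-63,61,0],[0,0,0],0],[[-71,69,0],[0,0,0],0],[[-75,73,0],[0,0,0],0],[[-75.4,73.4,0],[0,0,0],0],[[-75.4,73.4,4],[0,0,0],0],[[-75.4,73.4,12],[0,0,0],0],[[-75.4,73.4,22],[0,0,0],0],[[-75.4,73.4,32],[0,0,0],0],[[-75.4,73.4,39],[0,0,0],0],[[-75.4,73.4,43],[0,0,0],0],[[-75.4,73.4,44],[0,0,0],0],[[-75.4,73.4,44],[0,0,0],0]]'; python3 st.py o; python3 tilt.py 2
python3 - <<'E'
from h import *
a,d=camera('top');s,_=camera('side')
cv2.imwrite('pics/d2.png',np.hstack([cv2.resize(a[200:320,200:360,::-1],(400,300)),cv2.resize(s[140:260,130:290,::-1],(400,300))]))
E
```

```text
time_s: 9.92
eef_pos: [0.5053, -0.2862, 0.095]
eef_rot: [-0.0, 0.965, 0.262, -0.001]
wrist_force: [0.1, 0.3, 0.3]
opening: -0.001
t 9.9167 open -0.000928970687170807 F [0.1283 0.3403 0.3133] tip-mount [ 1.1109 75.4914 81.0391] to pad top in tool mm [0.4953 1.118  6.0375]
side 552 z0 69.65 blue -0.0001 orange 0.0009 ptr drop b -0.0 o 0.1 rms 0.2552583935071173
top 453 z0 69.27 blue 0.0011 orange -0.0016 ptr drop b 0.1 o -0.2 rms 0.6609003653694145
```

View pics/d2.png

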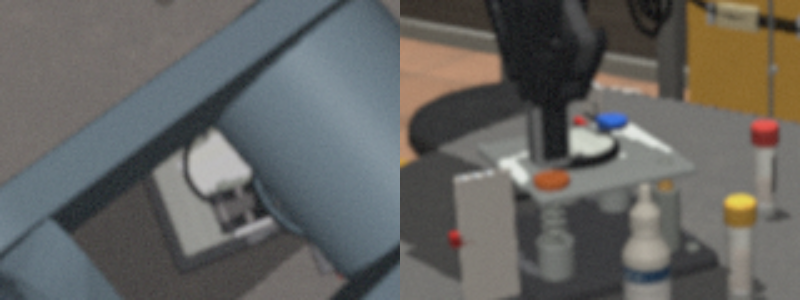

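```bash
python3 -m jog '[[[0,0.5,2],[0,0,0],0],[[0,1,3.5],[0,0,0],0],[[0,1,5],[0,0,0],0],[[0,1,6],[0,0,0],0],[[0,1,7],[0,0,0],0],[[0,1,8],[0,0,0],0],[[0,1,9],[0,0,0],0],[[0,1,10],[0,0,0],0],[[0,1,11],[0,0,0],0],[[0,1,12],[0,0,0],0],[[0,1,12],[0,0,0],0]]'; python3 st.py o; python3 tilt.py 2
```

```text
time_s: 11.13
eef_pos: [0.5061, -0.2877, 0.0841]
eef_rot: [0.0, 0.965, 0.262, -0.0]
wrist_force: [-3.3, -1.0, 2.7]
opening: -0.002
t 11.1333 open -0.0015286301225148952 F [-3.3396 -0.9925  2.7315] tip-mount [-0.6211 75.6138 70.0729] to pad top in tool mm [ 0.6115 -0.6171 -4.9279]
side 572 z0 69.75 blue 0.0007 orange 0.0693 ptr drop b 0.1 o 8.2 rms 0.2812960347963955
top 448 z0 69.38 blue 0.0058 orange 0.0610 ptr drop b 0.7 o 7.2 rms 0.6771759513614659
```

```bash
python3 -m jog '[[[0,0,1],[0,0,0],0],[[0,0,2],[0,0,0],0],[[0,0,3],[0,0,0],0],[[0,0,3.6],[0,0,0],0],[[0,0,4],[0,0,0],0],[[0,0,4.3],[0,0,0],0],[[0,0,4.3],[0,0,0],0],[[0,0,4.3],[0,0,0],0]]'; python3 st.py o; python3 tilt.py 4
python3 - <<'E'
from h import *
np.set_printoptions(precision=1,suppress=True)
s,d=camera('side');a,_=camera('top')
for v in range(231,240):
    for u in (151,152):
        o,k=ray('side',(u,v));print((u,v),s[v,u],1000*(R@(o+k*d[v,u]-P0)))
cv2.imwrite('pics/e3.png',np.hstack([cv2.resize(s[190:250,140:220,::-1],(400,300),interpolation=cv2.INTER_CUBIC),cv2.resize(a[270:318,290:354,::-1],(400,300),interpolation=cv2.INTER_CUBIC)]))
E
```

```text
time_s: 12.0
eef_pos: [0.5062, -0.2878, 0.08]
eef_rot: [0.001, 0.965, 0.262, -0.0]
wrist_force: [-3.8, 0.0, 4.5]
opening: 0.002
t 12.0 open 0.002060192782410757 F [-3.776   0.0436  4.4538] tip-mount [-0.7752 75.5253 66.0075] to pad top in tool mm [ 0.5225 -0.7658 -8.9934]
side 602 z0 69.79 blue 0.0022 orange 0.1267 ptr drop b 0.3 o 15.0 rms 0.24982317299716328
top 443 z0 69.18 blue 0.0014 orange 0.1234 ptr drop b 0.2 o 14.6 rms 0.5815113540367776
(151, 231) [90 64 63] [118.5  99.1   1.9]
(152, 231) [109  86  84] [117.4  97.7   1.9]
(151, 232) [142  59  60] [ -0.3 137.2  54.5]
(152, 232) [151  78  73] [ -2.7 136.5  55.3]
(151, 233) [180  55  51] [ -6.6 139.3  55.9]
(152, 233) [181  68  65] [ -5.3 137.4  55. ]
(151, 234) [174  47  43] [ -8.6 140.1  55.3]
(152, 234) [168  51  47] [ -9.8 139.   55.5]
(151, 235) [139  39  40] [ -7.3 139.8  53.2]
(152, 235) [130  36  32] [ -8.8 138.8  53.5]
(151, 236) [104  25  23] [ -8.3 140.2  52.1]
(152, 236) [108  30  30] [ -8.4 138.8  51.8]
(151, 237) [97 29 27] [ -8.7 140.5  50.7]
(152, 237) [100  28  26] [ -9.5 139.3  50.7]
(151, 238) [99 50 45] [ -6.6 139.9  48.2]
(152, 238) [101  48  46] [ -9.4 139.4  49.2]
(151, 239) [85 58 58] [ 87.8 110.    1.9]
(152, 239) [85 61 59] [ 88.1 108.2   1.4]
```

View pics/e3.png

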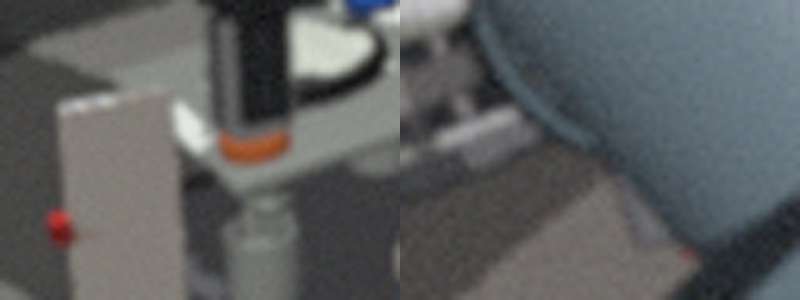

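```bash
python3 -m jog '[[[0,0,0.2],[0,0,0],0],[[0,0,0.2],[0,0,0],0],[[0,0,0.2],[0,0,0],0],[[0,0,0.2],[0,0,0],0],[[0,0,0.2],[0,0,0],0],[[0,0,0.2],[0,0,0],0],[[0,0,0.2],[0,0,0],0],[[0,0,0.2],[0,0,0],0],[[0,0,0.2],[0,0,0],0],[[0,0,0.2],[0,0,0],0],[[0,0,0.2],[0,0,0],0],[[0,0,0.2],[0,0,0],0]]'; python3 st.py o; python3 tilt.py 2
python3 -m jog '[[[0,0,-1],[0,0,0],0],[[0,0,-2.5],[0,0,0],0],[[0,0,-4],[0,0,0],0],[[0,0,-6],[0,0,0],0],[[0,0,-8],[0,0,0],0],[[0,0,-10],[0,0,0],0],[[0,0,-14],[0,0,0],0],[[0,0,-22],[0,0,0],0],[[0,0,-34],[0,0,0],0],[[0,0,-50],[0,0,0],0],[[0,0,-70],[0,0,0],0],[[0,0,-90],[0,0,0],0],[[0,0,-110],[0,0,0],0],[[0,0,-125],[0,0,0],0],[[0,0,-135],[0,0,0],0],[[0,0,-140],[0,0,0],0],[[0,0,-140],[0,0,0],0]]'
python3 -m jog '[[[-10,0,0],[0,0,0],0],[[-30,0,0],[0,0,0],0],[[-55,0,0],[0,0,0],0],[[-80,0,0],[0,0,0],0],[[-105,0,0],[0,0,0],0],[[-125,0,0],[0,0,0],0],[[-140,0,0],[0,0,0],0],[[-148,0,0],[0,0,0],0],[[-150,0,0],[0,0,0],0],[[-150,0,0],[0,0,0],0]]'
python3 tilt.py 2
python3 - <<'E'
from h import *
s,d=camera('side');a,_=camera('top')
cv2.imwrite('pics/f.png',np.hstack([cv2.resize(s[:,:,::-1],(400,300)),cv2.resize(a[:,:,::-1],(400,300))]))
E
```

```text
time_s: 13.5
eef_pos: [0.5062, -0.2878, 0.0798]
eef_rot: [0.001, 0.965, 0.262, -0.0]
wrist_force: [-4.2, -1.7, 5.3]
opening: -0.003
t 13.5 open -0.002682564121080273 F [-4.1736 -1.7398  5.3135] tip-mount [-0.7288 75.4938 65.7708] to pad top in tool mm [ 0.4913 -0.7194 -9.23  ]
side 593 z0 69.80 blue 0.0016 orange 0.1306 ptr drop b 0.2 o 15.4 rms 0.2809844723751098
top 436 z0 69.48 blue 0.0069 orange 0.1258 ptr drop b 0.8 o 14.8 rms 0.6493233914378065
time_s: 15.12
eef_pos: [0.5067, -0.288, 0.2214]
eef_rot: [0.002, 0.965, 0.262, 0.001]
wrist_force: [-0.3, 0.2, -0.8]
opening: 0.002
time_s: 15.95
eef_pos: [0.3767, -0.3638, 0.2207]
eef_rot: [0.001, 0.965, 0.261, 0.001]
wrist_force: [-0.7, -0.0, -0.1]
opening: -0.002
side 592 z0 69.63 blue -0.0003 orange 0.0004 ptr drop b -0.0 o 0.1 rms 0.2667471661533604
top 1727 z0 69.07 blue -0.0004 orange -0.0023 ptr drop b -0.0 o -0.3 rms 0.700279140794251
```

View pics/f.png

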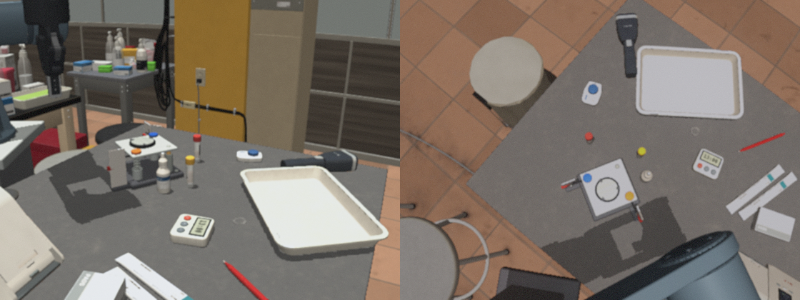

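The last picture shows the mount level with both pads up, the loose items where they were and the hand well clear. I'm handing in.

```bash
python3 -c "
from bench import *
print(hand_in())"
```

```text
the job is handed in; nothing more can be done
None
```

I pressed and released both pads, one at a time, and handed the job in at about 16 s. No verdict was reported.

| Pad | Pointer drop wanted (mark, from depth) | Pointer drop held (side / top camera) | Other corner's tilt (side / top) | Vertical force |
|---|---|---|---|---|
| Blue | about 14 mm | 14.2 / 13.7 mm | 0.000 / -0.003 rad | about 4.8 N |
| Orange | about 15–15.7 mm | 15.4 / 14.8 mm | 0.002 / 0.007 rad | about 5.3 N |

- **Pressing:** each pad was held for more than a second, and both corners were back at rest before I pressed orange.
- **Final checks:** both tilts read within 0.003 rad of zero. The bottle, tubes, cartridge and red bands look unmoved in the last pictures, but I did not measure their positions again. The hand is clear, with the fingertips about 20 cm above the table and off to the side.
- **Disagreements:** the two cameras differed by about 0.5 mm of pointer drop. My estimate of the orange band's middle varied by about 1 mm depending on which of its edges I used. Both are well inside the 4.5 mm allowance.
- **Side force:** while pressing, the wrist also read up to about 4.5 N sideways, probably because the fingers dragged on the tilting pads.

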